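Press home a row of vial stoppers

ROBOT

A 6-joint arm with a two-finger parallel gripper is mounted at the origin on the work surface. World frame = base frame: x ahead of the robot, y to its left, z up, the work surface at z = 0. Lengths are in m, angles in rad, forces in N, time in s.
With the tool pointing down it reaches from about 0.375 to 0.9 m from the base axis. Payload 3.1 kg.
Tool frame: the origin (TCP) lies midway between the tips of the shut fingers; the grasp point (between the pads) lies 19 mm behind it; z points along the fingers, y is the line along which they close (so a half turn about z gives the same grasp; the last joint's range is limited). The gripper opens to 87 mm and grips with 3 to 60 N. Pads are 19 mm wide; open, the fingers measure 117 mm over their backs; the gripper's body (75 mm by 190 mm) begins 51 mm behind the grasp point.
Start: joints at [1.131, 0.527, 1.433, -0, 1.181, -0.178], TCP at [0.162, 0.604, 0.223] pointing down, gripper open.
Joint ranges: [-3.08, 3.08], [-0.75, 2.2], [0.22, 2.44], [-1.43, 4.57], [0, 2.65], [-2.85, 2.85]. Speed limits (rad/s): [2.79, 2.79, 3.14, 3.14, 3.14, 3.14].

INTERFACE

Orientations are given as a unit quaternion [x, y, z, w].
In Python, from rig import get_obs, cams, job gives the robot as it stands.
- The arm moves only by the tool servo_tool, never from a script. Its argument "moves" is text: rows parted by semicolons, each of 5 numbers parted by spaces: the shift along the tool's x, y, z in m, then the turn about the tool's z in degrees, then the finger opening in m, from 0 to 0.087. In form: dx dy dz spin claw; .... A call has 1 to 10 rows; each row is the pose to reach, as a shift and turn from the pose commanded when the call began, along the tool's axes at that moment; what a row does not reach only later rows make up. A row lasts 1/12 s, in which the tool goes at most 41.7 mm and 7.16 degrees, less where a joint would pass 70% of its speed; a pose out of reach is approached as far as the arm can. A call with a gripper value outside its range is refused whole. The fingers move at their own pace and stop on an object; "grip_force" is the grip in N (left out, the last holds). Time passes only in rows, so rows that repeat a pose let the fingers close. It gives the time, the measured TCP pose, the force, the opening and the grip force at its end, in the units of the state.
- get_obs(): the state, without advancing time (a new reading comes with each control period).
- cams.camera(name): name is "side" or "top"; returns the picture (420x560x3 uint8, blue, green, red); there is no depth.
- cams.camera_model(name): a dict with "fx", "fy", "cx", "cy" (pixels), "R" (3x3) and "t" (3): a world point X has camera coordinates R X + t. Camera axes: x right, y down, z forward; pixel columns grow to the right and rows downward; lengths in m; the calibration is good to about 2 mm. A picture is of the moment at which its call begins. camera_model takes no time and is no camera call.
- job.hand_in(): hands the job in; it is judged then, once.
The state is a dict: "time": time; "q": joint angles; "joint_velocities": joint speeds; "joint_torque": joint torques, N m; "position": TCP position; "tool_rot": TCP orientation; "ft_force": force on the tool from outside, world axes, zero at the start; "moment": the same for the moment, N m; "grip_width": finger opening in m; "grip_force": force on a finger pad.
Only numpy, scipy, OpenCV 4.12 (cv2) and the standard library are available. Lean on these libraries where they do the work, as an engineer would, in place of code of your own. Each camera call takes 0.05 s, during which the arm holds its last target. There are 200 camera calls.

TASK

In the vial rack, one row of five glass vials still has its rubber stoppers standing half out. Work along that row with the fingertips, stopper after stopper from either end to the other, and press each one gently down until it is fully home on the glass lip. Lift nothing out of the rack, and leave the capped vials and the other things on the bench where they are.

Things in the scene. Friction and masses are not known exactly. Their poses are not given: they have to be found in the camera images.
- rack: White plastic vial rack, 114 (x) x 274 (y) x 45 mm high, immovable on non-slip feet; origin under its centre, z up. Two rows of five round wells (44 mm wide, 35 mm deep, 53 mm apart along its y): the row of stoppered vials at its x = +26.5 mm, the other row at x = -26.5 mm (some wells empty).
- vial1: Loose 50 ml clear glass vial, 42.5 mm diameter, 73 mm high to its flat 32 mm wide lip; origin at the centre of its underside, 10 mm above the bench. It may crack if pushed with more than 40 N. vial1 to vial5 stand in order along the row, vial1 at the rack's -y end, vial5 at its +y end.
- stopper1_top (a point): Centre of the flat top of vial1's dark rubber stopper (flange 31 mm diameter, 4 mm thick); fully home it is 77 mm above the vial's origin.
- stopper1 (a joint): How far that stopper has been pushed down, m: 0 = standing 10 mm proud of the lip, 0.010 = fully home on the lip, a hard stop. It resists with about 6 N and stays where it is left. Starts at 0 to 0.004.
- vial2: The same kind of vial, number 2 along the row.
- stopper2_top (a point): Centre of the flat top of vial2's dark rubber stopper (flange 31 mm diameter, 4 mm thick); fully home it is 77 mm above the vial's origin.
- stopper2 (a joint): How far that stopper has been pushed down, m: 0 = standing 10 mm proud of the lip, 0.010 = fully home on the lip, a hard stop. It resists with about 6 N and stays where it is left. Starts at 0 to 0.004.
- vial3: The same kind of vial, number 3 along the row.
- stopper3_top (a point): Centre of the flat top of vial3's dark rubber stopper (flange 31 mm diameter, 4 mm thick); fully home it is 77 mm above the vial's origin.
- stopper3 (a joint): How far that stopper has been pushed down, m: 0 = standing 10 mm proud of the lip, 0.010 = fully home on the lip, a hard stop. It resists with about 6 N and stays where it is left. Starts at 0 to 0.004.
- vial4: The same kind of vial, number 4 along the row.
- stopper4_top (a point): Centre of the flat top of vial4's dark rubber stopper (flange 31 mm diameter, 4 mm thick); fully home it is 77 mm above the vial's origin.
- stopper4 (a joint): How far that stopper has been pushed down, m: 0 = standing 10 mm proud of the lip, 0.010 = fully home on the lip, a hard stop. It resists with about 6 N and stays where it is left. Starts at 0 to 0.004.
- vial5: The same kind of vial, number 5 along the row.
- stopper5_top (a point): Centre of the flat top of vial5's dark rubber stopper (flange 31 mm diameter, 4 mm thick); fully home it is 77 mm above the vial's origin.
- stopper5 (a joint): How far that stopper has been pushed down, m: 0 = standing 10 mm proud of the lip, 0.010 = fully home on the lip, a hard stop. It resists with about 6 N and stays where it is left. Starts at 0 to 0.004.
- capped1: Bystander: finished vial in the rack's other row, same glass, aluminium crimp cap with a plastic disc, 80 mm high, loose in its well at the rack's y = -106 mm; origin under its centre.
- capped2: Bystander: finished vial in the rack's other row, same glass, aluminium crimp cap with a plastic disc, 80 mm high, loose in its well at the rack's y = -53 mm; origin under its centre.
- capped3: Bystander: finished vial in the rack's other row, same glass, aluminium crimp cap with a plastic disc, 80 mm high, loose in its well at the rack's y = 53 mm; origin under its centre.
- bottle: Bystander: glass media bottle with blue screw cap, 70 mm diameter, 138 mm high; origin under its centre.
- tipbox: Bystander: pipette-tip box with clear lid, 84 x 124 x 91 mm high; origin under its centre.
- dish: Bystander: two stacked petri dishes, 92 mm diameter, 31 mm high; origin under their centre.

How it is judged:
At the end, for the whole second after the job is handed in: All five stoppers are home (less than 2 mm short of fully home), and their vials stand at rest in their wells, upright to 0.12 rad and not raised by 3 mm or more (value of joint each of stopper1, stopper2, stopper3, stopper4, stopper5 above 0.008 m and z of each of vial1, vial2, vial3, vial4, vial5 in the frame of rack below 0.013 m and angle between each of vial1, vial2, vial3, vial4, vial5's own z axis and vertical below 0.12 rad and linear speed of each of vial1, vial2, vial3, vial4, vial5 below 0.02 m/s); the robot touches nothing.
It fails at once if a vial is lifted more than 8 mm out of its well (z of any of vial1, vial2, vial3, vial4, vial5, capped1, capped2, capped3 in the frame of rack above 0.018 m).
It fails at once if a stoppered vial is pushed by the robot with more than 40 N (contact force between any of vial1, vial2, vial3, vial4, vial5 and the arm above 40 N or contact force between any of vial1, vial2, vial3, vial4, vial5 and the fingers above 40 N).
It fails at once if the row is not worked from one end to the other: a stopper is home while stoppers on both sides of it are still less than half-way down ((value of joint stopper2 above 0.008 m and value of joint stopper1 below 0.005 m and value of joint any of stopper3, stopper4, stopper5 below 0.005 m) or (value of joint stopper3 above 0.008 m and value of joint any of stopper1, stopper2 below 0.005 m and value of joint any of stopper4, stopper5 below 0.005 m) or (value of joint stopper4 above 0.008 m and value of joint any of stopper1, stopper2, stopper3 below 0.005 m and value of joint stopper5 below 0.005 m)).
It fails at once if a capped vial is moved more than 10 mm (distance of any of capped1, capped2, capped3 from where it was at the start of the episode above 0.01 m).
It fails at once if the bottle, tip box or dishes are moved more than 20 mm (distance of any of bottle, tipbox, dish from where it was at the start of the episode above 0.02 m).
It also fails if it takes over 51 s, if anything falls off the work surface, if the arm or the gripper's body presses on something with over 40 N, if the wrist force passes 120 N, or if a joint passes its speed limit or range.

## Working session

There is one attempt and no reset: what is moved stays moved. The work goes in short steps, Python scripts to look and compute and a tool call to move; the robot and the scene stay as the last step left them, time stands still between calls to the robot, and variables do not carry over. Pictures are saved under pics/ and viewed, at most 10 in all, crops included, and the job is handed in when it is done.

Besides the shell and the picture viewer there is one more tool, called after "Request:" in YAML: its name, and indented under it one key for each argument. servo_tool: Moves the arm, as the interface text tells. Its arguments: {"type":"object","properties":{"moves":{"type":"string"},"grip_force":{"type":"number"}},"required":["moves"]}

```bash
mkdir -p pics; python3 - <<'E'
from rig import get_obs,cams
import cv2
for n in("top","side"):
    cv2.imwrite(f"pics/{n}0.png",cams.camera(n)); m=cams.camera_model(n); print(n,m)
o=get_obs();print(o["time"],o["position"],o["tool_rot"],o["grip_width"])
E
```

```text
top {'fx': 448.54176439618294, 'fy': 448.54176439618294, 'cx': 273.82819605617834, 'cy': 200.1103203409082, 'R': array([[ 0.00471276, -0.99998693,  0.00198227],
       [-0.98517522, -0.00498288, -0.17147876],
       [ 0.17148639, -0.00114475, -0.98518582]]), 't': array([-0.00933899,  0.48989332,  1.00806013])}
side {'fx': 491.00658787691316, 'fy': 491.00658787691316, 'cx': 285.7601647244492, 'cy': 207.03409253157645, 'R': array([[ 0.99671981, -0.07984331,  0.01321649],
       [-0.03852289, -0.61169335, -0.79015646],
       [ 0.07117315,  0.78705545, -0.61276268]]), 't': array([-0.51841088,  0.07453285,  1.50325015])}
0.1 [0.1614283  0.60309187 0.22166099] [ 1.30501241e-01  9.91447631e-01 -9.62876891e-04 -3.07330219e-04] 0.08708900456142211
```

View pics/top0.png

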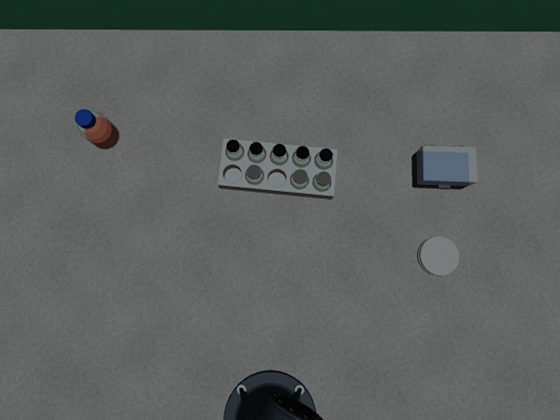

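View pics/side0.png

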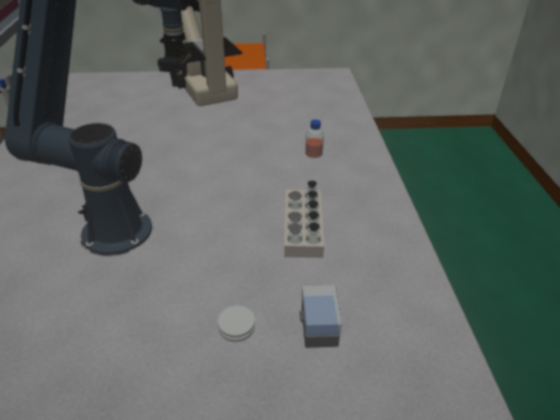

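The top view shows the five black stoppers from (233,146) to (326,156), with vial5 on the left. Capped vials are below them at (254,174), (299,179) and (322,181). The side view shows the row near (313,185) to (313,228).

```bash
cat > h.py <<'E'
import cv2,numpy as np
from rig import get_obs,cams
from scipy.spatial.transform import Rotation as Ro
def ray(n,u,v):
    m=cams.camera_model(n);R=np.array(m["R"]);t=np.array(m["t"])
    return -R.T@t, R.T@np.array([(u-m["cx"])/m["fx"],(v-m["cy"])/m["fy"],1])
def onplane(n,u,v,z):
    c,d=ray(n,u,v);return c+d*(z-c[2])/d[2]
def proj(n,X):
    m=cams.camera_model(n);p=np.array(m["R"])@X+m["t"];return m["fx"]*p[0]/p[2]+m["cx"],m["fy"]*p[1]/p[2]+m["cy"]
E
python3 - <<'E'
from h import *
P=[]
im=cv2.imread("pics/top0.png");g=im.max(2)
m=np.zeros_like(g);m[135:200,215:340]=(g[135:200,215:340]<45)
n,l,s,c=cv2.connectedComponentsWithStats(m)
for i in range(1,n):
    if s[i,4]>30:
        X=onplane("top",*c[i],.094);P.append(X);print(c[i].round(1),s[i],X.round(4))
P=np.array(P);print(np.linalg.norm(np.diff(P[np.argsort(P[:,1])],axis=0),axis=1))
for X in P: print("side proj",np.round(proj("side",X),1))
im=cv2.imread("pics/side0.png");cv2.imwrite("pics/s1.png",cv2.resize(im[170:265,270:340],None,fx=6,fy=6,interpolation=cv2.INTER_CUBIC))
im=cv2.imread("pics/top0.png");cv2.imwrite("pics/t1.png",cv2.resize(im[130:205,210:345],None,fx=5.8,fy=5.8,interpolation=cv2.INTER_CUBIC))
o=get_obs();print(Ro.from_quat(o["tool_rot"]).as_matrix().round(3))
E
```

```text
[232.5 145.6] [227 140  13  12 123] [0.6063 0.0875 0.094 ]
[255.7 148. ] [250 142  13  13 123] [0.6008 0.0348 0.094 ]
[279. 150.] [273 144  13  13 126] [ 0.5965 -0.018   0.094 ]
[302.2 152.1] [296 146  13  13 127] [ 0.5917 -0.0708  0.094 ]
[325.5 154.5] [319 149  14  12 124] [ 0.5864 -0.1234  0.094 ]
[230.5 167.4] [224 165  16   9  32] [0.5552 0.0911 0.094 ]
[277.3 171.5] [269 169  17   8  31] [ 0.5463 -0.0144  0.094 ]
[275.9 191.8] [219 186 113  13 231] [ 0.4997 -0.0113  0.094 ]
[0.05293744 0.0529407  0.05037618 0.04665766 0.1110669  0.05300905
 0.05118127]
side proj [311.  182.9]
side proj [311.3 192.7]
side proj [312.  203.1]
side proj [312.6 214.1]
side proj [313.  225.8]
side proj [294.9 182.8]
side proj [295.2 203. ]
side proj [279.7 203. ]
[[-0.966  0.259 -0.001]
 [ 0.259  0.966 -0.002]
 [ 0.    -0.002 -1.   ]]
```

View pics/s1.png

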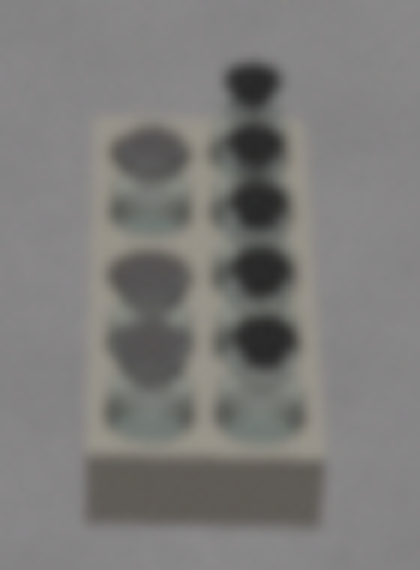

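View pics/t1.png

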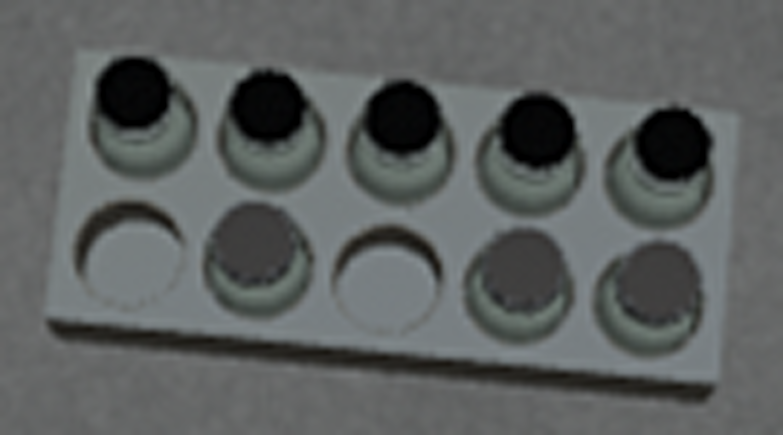

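Request:
servo_tool:
  moves: "-0.28 -0.19 0 0 0;-0.28 -0.19 0 0 0;-0.28 -0.19 0 0 0;-0.28 -0.19 0 0 0;-0.28 -0.19 0 0 0;-0.28 -0.19 0 0 0;-0.28 -0.19 0 0 0;-0.28 -0.19 0 0 0;-0.28 -0.19 0 0 0;-0.28 -0.19 0 0 0"
  grip_force: 20

```text
time: 0.93
position: [0.3847, 0.3457, 0.2223]
tool_rot: [0.133, 0.991, -0.0, -0.0]
ft_force: [-0.5, 0.3, -0.3]
grip_width: 0.028
grip_force: 0.0
```

Request:
servo_tool:
  moves: "-0.282 -0.19 0 0 0;-0.282 -0.19 0 0 0;-0.282 -0.19 0 0 0;-0.282 -0.19 0 0 0;-0.282 -0.19 0 0 0;-0.282 -0.19 0 0 0;-0.282 -0.19 0 0 0;-0.282 -0.19 0 0 0;-0.282 -0.19 0 0 0;-0.282 -0.19 0.05 0 0"

```text
time: 1.77
position: [0.6148, 0.0902, 0.1878]
tool_rot: [0.132, 0.991, 0.001, 0.01]
ft_force: [1.7, 0.0, 0.7]
grip_width: 0.0005
grip_force: 0.0
```

Request:
servo_tool:
  moves: "0 0 0.03 0 0;0 0 0.06 0 0;0 0 0.06 0 0;0 0 0.06 0 0"

```text
time: 2.1
position: [0.6043, 0.0929, 0.1193]
tool_rot: [0.13, 0.992, -0.0, -0.003]
ft_force: [0.3, -0.1, 0.4]
grip_width: 0.0005
grip_force: 0.0
```

```bash
python3 - <<'E'
from h import *
o=get_obs();print(o["time"],o["position"].round(4) if hasattr(o["position"],"round") else o["position"],Ro.from_quat(o["tool_rot"]).as_matrix().round(3))
a=cams.camera("top");b=cams.camera("side")
A=cv2.resize(a[110:210,200:350],(600,400),interpolation=cv2.INTER_CUBIC)
B=cv2.resize(b[130:260,270:350],(246,400),interpolation=cv2.INTER_CUBIC)[:,:200]
cv2.imwrite("pics/c1.png",np.hstack([A,B]))
print(proj("top",np.array(o["position"])),proj("side",np.array(o["position"])))
E
```

```text
2.1 [0.6043 0.0929 0.1193] [[-0.966  0.257 -0.005]
 [ 0.257  0.966  0.001]
 [ 0.005 -0.001 -1.   ]]
(np.float64(229.07319542289648), np.float64(143.09170493101036)) (np.float64(310.5444597552044), np.float64(175.31903074140766))
```

View pics/c1.png

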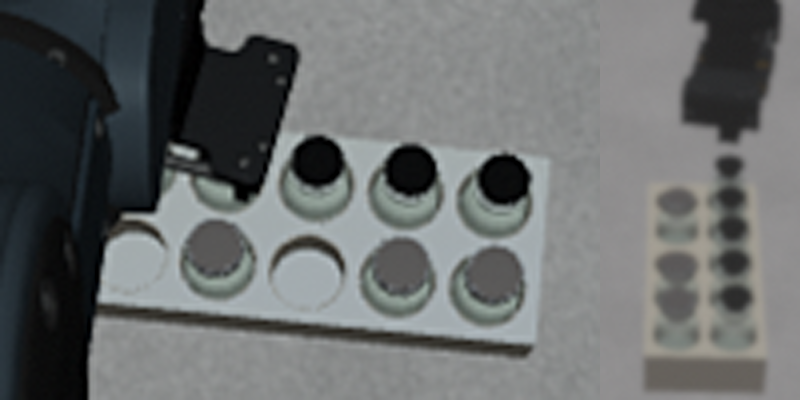

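The side crop shows the fingertips lined up in x over stopper 5 at (729,140), about 5 mm too far in +y. I'll correct that and descend slowly.

Request:
servo_tool:
  moves: "-0.003 -0.005 0.005 0 0;-0.003 -0.005 0.012 0 0;-0.003 -0.005 0.017 0 0;-0.003 -0.005 0.019 0 0;-0.003 -0.005 0.019 0 0;-0.003 -0.005 0.019 0 0"

```text
time: 2.7
position: [0.6077, 0.0855, 0.1018]
tool_rot: [0.131, 0.991, -0.0, -0.0]
ft_force: [0.8, -0.7, -0.9]
grip_width: 0.0003
grip_force: 0.0
```

Request:
servo_tool:
  moves: "0 0.001 0.002 0 0;0 0.001 0.004 0 0;0 0.001 0.006 0 0;0 0.001 0.008 0 0;0 0.001 0.0095 0 0;0 0.001 0.011 0 0;0 0.001 0.012 0 0;0 0.001 0.012 0 0"

```text
time: 3.37
position: [0.6082, 0.0866, 0.0905]
tool_rot: [0.131, 0.991, 0.0, 0.0]
ft_force: [-0.1, -0.3, 4.1]
grip_width: 0.0004
grip_force: 2.2
```

Request:
servo_tool:
  moves: "0 0 0.001 0 0;0 0 0.002 0 0;0 0 0.003 0 0;0 0 0.0035 0 0;0 0 0.0035 0 0"

```text
time: 3.78
position: [0.6084, 0.0866, 0.0874]
tool_rot: [0.13, 0.991, 0.0, 0.0]
ft_force: [-1.6, 0.4, 6.8]
grip_width: 0.0003
grip_force: 3.5
```

Request:
servo_tool:
  moves: "0 0 0.0005 0 0;0 0 0.001 0 0;0 0 0.001 0 0;0 0 0.001 0 0"

```text
time: 4.12
position: [0.6085, 0.0866, 0.0874]
tool_rot: [0.13, 0.991, 0.0, 0.001]
ft_force: [-2.0, -0.6, 12.1]
grip_width: 0.0002
grip_force: 5.9
```

Stopper 5 is home: the force jumped to 12 N with z fixed at 87.4 mm. Now stopper 4.

Request:
servo_tool:
  moves: "0 0 -0.02 0 0;0 0 -0.028 0 0;-0.0035 -0.026 -0.028 0 0;-0.0065 -0.052 -0.028 0 0;-0.0065 -0.052 -0.028 0 0;-0.0065 -0.052 -0.022 0 0;-0.0065 -0.052 -0.016 0 0;-0.0065 -0.052 -0.016 0 0;-0.0065 -0.052 -0.016 0 0"

```text
time: 4.87
position: [0.6003, 0.0356, 0.1003]
tool_rot: [0.13, 0.992, 0.0, -0.001]
ft_force: [0.7, -0.4, -0.8]
grip_width: 0.0004
grip_force: 0.0
```

Request:
servo_tool:
  moves: "0 0 0.002 0 0;0 0 0.004 0 0;0 0 0.006 0 0;0 0 0.008 0 0;0 0 0.0095 0 0;0 0 0.011 0 0;0 0 0.012 0 0;0 0 0.013 0 0;0 0 0.0135 0 0;0 0 0.0135 0 0"

```text
time: 5.7
position: [0.6011, 0.0349, 0.0887]
tool_rot: [0.131, 0.991, 0.0, 0.0]
ft_force: [-0.8, 0.4, 5.3]
grip_width: 0.0006
grip_force: 2.5
```

Request:
servo_tool:
  moves: "0 0 0.0005 0 0;0 0 0.001 0 0;0 0 0.0015 0 0;0 0 0.002 0 0;0 0 0.002 0 0"

```text
time: 6.12
position: [0.6012, 0.0349, 0.0874]
tool_rot: [0.131, 0.991, 0.0, 0.001]
ft_force: [-1.8, 0.3, 9.4]
grip_width: 0.0007
grip_force: 4.4
```

Request:
servo_tool:
  moves: "0 0 -0.02 0 0;0 0 -0.028 0 0;-0.005 -0.026 -0.028 0 0;-0.009 -0.0525 -0.028 0 0;-0.009 -0.0525 -0.028 0 0;-0.009 -0.0525 -0.022 0 0;-0.009 -0.0525 -0.016 0 0;-0.009 -0.0525 -0.016 0 0;-0.009 -0.0525 -0.016 0 0"

```text
time: 6.87
position: [0.5953, -0.0173, 0.1009]
tool_rot: [0.13, 0.992, 0.0, -0.001]
ft_force: [0.1, -0.3, -0.3]
grip_width: 0.0001
grip_force: 0.0
```

Request:
servo_tool:
  moves: "0 0 0.002 0 0;0 0 0.004 0 0;0 0 0.006 0 0;0 0 0.008 0 0;0 0 0.0095 0 0;0 0 0.011 0 0;0 0 0.012 0 0;0 0 0.013 0 0;0 0 0.0135 0 0;0 0 0.0135 0 0"

```text
time: 7.7
position: [0.5962, -0.018, 0.0892]
tool_rot: [0.13, 0.991, 0.0, 0.0]
ft_force: [-1.5, 0.7, 6.5]
grip_width: 0.0005
grip_force: 2.5
```

Request:
servo_tool:
  moves: "0 0 0.0005 0 0;0 0 0.001 0 0;0 0 0.0015 0 0;0 0 0.002 0 0;0 0 0.0025 0 0;0 0 0.0025 0 0"

```text
time: 8.2
position: [0.5963, -0.018, 0.0874]
tool_rot: [0.13, 0.991, 0.0, 0.001]
ft_force: [-2.5, 0.4, 8.4]
grip_width: 0.0003
grip_force: 4.5
```

Request:
servo_tool:
  moves: "0 0 -0.02 0 0;0 0 -0.028 0 0;-0.005 -0.026 -0.028 0 0;-0.009 -0.0525 -0.028 0 0;-0.009 -0.0525 -0.028 0 0;-0.009 -0.0525 -0.022 0 0;-0.009 -0.0525 -0.016 0 0;-0.009 -0.0525 -0.016 0 0;-0.009 -0.0525 -0.016 0 0"

```text
time: 8.95
position: [0.5904, -0.0703, 0.1008]
tool_rot: [0.13, 0.992, 0.0, -0.001]
ft_force: [0.7, -0.6, -1.0]
grip_width: 0.0003
grip_force: 0.0
```

Request:
servo_tool:
  moves: "0 0 0.002 0 0;0 0 0.004 0 0;0 0 0.006 0 0;0 0 0.008 0 0;0 0 0.0095 0 0;0 0 0.011 0 0;0 0 0.012 0 0;0 0 0.013 0 0;0 0 0.0135 0 0;0 0 0.0135 0 0"

```text
time: 9.78
position: [0.5914, -0.0711, 0.0892]
tool_rot: [0.13, 0.991, 0.0, 0.0]
ft_force: [-0.1, 0.2, 4.6]
grip_width: 0.0003
grip_force: 2.5
```

Request:
servo_tool:
  moves: "0 0 0.0005 0 0;0 0 0.001 0 0;0 0 0.0015 0 0;0 0 0.002 0 0;0 0 0.0025 0 0;0 0 0.0025 0 0"

```text
time: 10.28
position: [0.5915, -0.0711, 0.0874]
tool_rot: [0.13, 0.991, 0.0, 0.001]
ft_force: [-2.3, 0.7, 9.0]
grip_width: 0.0005
grip_force: 4.5
```

Request:
servo_tool:
  moves: "0 0 -0.02 0 0;0 0 -0.028 0 0;-0.005 -0.026 -0.028 0 0;-0.009 -0.0525 -0.028 0 0;-0.009 -0.0525 -0.028 0 0;-0.009 -0.0525 -0.022 0 0;-0.009 -0.0525 -0.016 0 0;-0.009 -0.0525 -0.016 0 0;-0.009 -0.0525 -0.016 0 0"

```text
time: 11.03
position: [0.5855, -0.1233, 0.1009]
tool_rot: [0.13, 0.992, 0.0, -0.001]
ft_force: [-0.1, -0.4, -0.7]
grip_width: 0.0007
grip_force: 0.0
```

Request:
servo_tool:
  moves: "0 0 0.002 0 0;0 0 0.004 0 0;0 0 0.006 0 0;0 0 0.008 0 0;0 0 0.0095 0 0;0 0 0.011 0 0;0 0 0.012 0 0;0 0 0.013 0 0;0 0 0.0135 0 0;0 0 0.0135 0 0"

```text
time: 11.87
position: [0.5865, -0.1242, 0.0892]
tool_rot: [0.13, 0.991, 0.0, 0.0]
ft_force: [-0.8, 0.4, 5.6]
grip_width: 0.0004
grip_force: 2.5
```

Request:
servo_tool:
  moves: "0 0 0.0005 0 0;0 0 0.001 0 0;0 0 0.0015 0 0;0 0 0.002 0 0;0 0 0.0025 0 0;0 0 0.0025 0 0"

```text
time: 12.37
position: [0.5866, -0.1242, 0.0874]
tool_rot: [0.13, 0.991, 0.0, 0.001]
ft_force: [-0.9, 2.1, 8.9]
grip_width: 0.0008
grip_force: 4.5
```

Request:
servo_tool:
  moves: "0 0 -0.02 0 0;0 0 -0.05 0 0;0 0 -0.09 0 0;0 0 -0.12 0 0;0 -0.04 -0.14 0 0;0 -0.08 -0.14 0 0;0 -0.12 -0.14 0 0;0 -0.16 -0.14 0 0;0 -0.18 -0.14 0 0;0 -0.18 -0.14 0 0"

```text
time: 13.2
position: [0.5386, -0.3035, 0.2259]
tool_rot: [0.133, 0.991, -0.001, 0.001]
ft_force: [0.9, -0.2, -1.3]
grip_width: 0.0003
grip_force: 0.0
```

```bash
python3 - <<'E'
from h import *
a=cams.camera("top");b=cams.camera("side")
A=cv2.resize(a[110:210,200:350],(600,400),interpolation=cv2.INTER_CUBIC)
B=cv2.resize(b[150:280,270:335],(200,400),interpolation=cv2.INTER_CUBIC)
cv2.imwrite("pics/c2.png",np.hstack([A,B]))
E
```

```text
(no output)
```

View pics/c2.png

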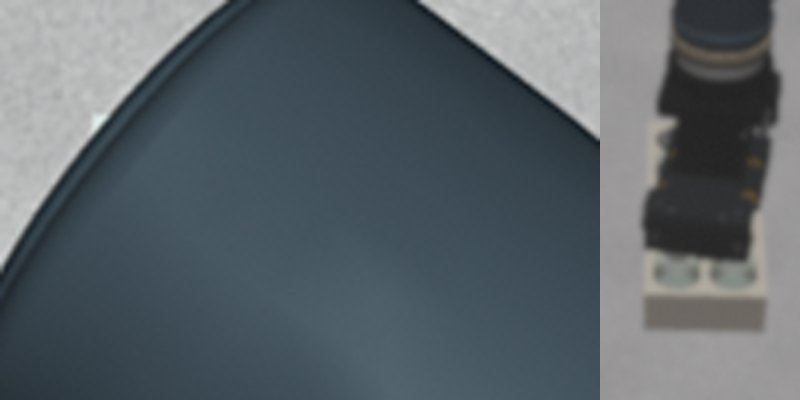

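The arm hides the rack in both views, so I'll back off toward the base and up before the final look.

Request:
servo_tool:
  moves: "0.04 -0.04 -0.02 0 0;0.08 -0.08 -0.04 0 0;0.12 -0.12 -0.04 0 0;0.15 -0.15 -0.04 0 0;0.18 -0.18 -0.04 0 0;0.2 -0.2 -0.04 0 0;0.2 -0.2 -0.04 0 0;0.2 -0.2 -0.04 0 0;0.2 -0.2 -0.04 0 0"

```text
time: 14.05
position: [0.2942, -0.4394, 0.2659]
tool_rot: [0.132, 0.991, 0.0, 0.0]
ft_force: [0.8, 0.3, 0.3]
grip_width: 0.0007
grip_force: 0.0
```

```bash
python3 - <<'E'
from h import *
a=cams.camera("top");b=cams.camera("side")
A=cv2.resize(a[110:210,200:350],(600,400),interpolation=cv2.INTER_CUBIC)
B=cv2.resize(b[150:280,270:335],(200,400),interpolation=cv2.INTER_CUBIC)
cv2.imwrite("pics/c3.png",np.hstack([A,B]))
E
```

```text
(no output)
```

View pics/c3.png

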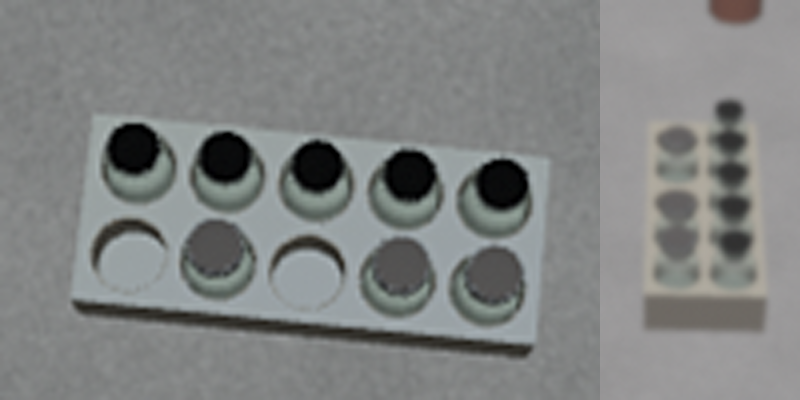

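All five stoppers, (134,148) to (502,184) in the top crop, sit flush on upright vials. The capped vials haven't moved and the arm is clear of everything.

```bash
python3 -c "
from rig import job
print(job.hand_in())"
```

```text
the job is handed in; nothing more can be done
None
```

I pressed all five stoppers home in order from vial 5 to vial 1, each stopping hard at 87.4 mm with at most about 12 N measured, and handed the job in at about 14 s; the hand-in returned no verdict.

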